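# Load the conditioning station and hold its purge selector at the third stop

### The job

Set the amber weighing bottle and the blue filter cassette gently into the nests of the conditioning station that match their shapes, fully home, and let go of them. Then grip the spring-return purge selector knob, turn it clockwise from its home mark, counting the clicks, to the third stop (the green mark), and finish while still holding it there: it flies back if let go. Do not drop or topple the two parts, and leave the calibration weight, the beaker and the white jar alone.

Things in the scene. Friction and masses are not known exactly. Their poses are not given: they have to be found in the camera images.
- bottle_mid (a point): Centre of the amber weighing bottle, half-way up: an upright cylinder with a white cap, 48 mm in diameter, 56 mm tall, about 120 g (varies), loose on the bench. z is its upward axis. It fits only the round nest.
- cassette_mid (a point): Centre of the blue filter cassette, half-way up: an upright block with a white top band, 40 x 40 mm and 56 mm tall, about 100 g (varies), loose on the bench. x and y are square to its sides, z up; any quarter turn fits. It fits only the square nest.
- round_floor (a point): Centre of the floor of the round pocket, 53 mm in diameter and 10 mm deep with a 3 mm chamfer, in a grey block 86 x 86 x 14 mm on the station's base plate. The floor is 10 mm above the bench, the block's top face 20 mm above the bench. z up. Fixed. The round and square nests may change places on the station.
- square_floor (a point): Centre of the floor of the square pocket, 45 x 45 mm and 10 mm deep with a 3 mm chamfer, in a grey block 86 x 86 x 14 mm on the station's base plate; floor 10 mm and top face 20 mm above the bench. x and y run along the pocket's sides, z up. Fixed. The nest centres are 110 mm apart.
- knob_grip (a point): On the knob's vertical turning axis at grip height, 68 mm above the bench. Black upright bar, 50 mm long (along x), 15 thick (along y), on a 68 mm disc: bar top 14 mm above, disc top 24 mm below this point. White housing 100 x 100 mm at the station's end; nearest nest centre 135 mm or more away. Axes turn with the knob; at home -x and the bar's white line point to the red mark.
- knob (a joint): Knob angle, rad: 0 at home, where it rests, growing clockwise seen from above. A click every 0.393 rad (22.5 degrees): third stop, green mark, at 1.178; two more stops beyond, hard end at 2.08. A spring turns it home with about 0.09 N m; the clicks add a ripple of +-0.07 N m: zero on a stop, least resistance just before, most just after. It never stays by itself.
- cal_weight: Bystander: steel calibration weight, 40 mm in diameter, 72 mm tall, loose. Origin at the centre of its underside.
- beaker: Bystander: glass beaker, 70 mm in diameter, 90 mm tall, loose. Origin at the centre of its underside.
- powder_jar: Bystander: white lidded jar, 80 mm in diameter, 70 mm tall, loose. Origin at the centre of its underside.
Things that resemble listed ones, but are neither listed nor needed, are in the scene too. What is shaped like the part that bears cassette_mid but purple or yellow is not meant.

How it is judged:
By the outcome, as a careful person would: the job done as asked, in the order asked, and still so for the second after the job is handed in, while the arm keeps its last pose, push and grip.
It also fails if it takes over 72 s, if anything falls off the work surface, if the arm or the gripper's body presses on something with over 40 N, if the wrist force passes 120 N, or if a joint passes its speed limit or range.

### The arm

A 6-joint arm with a two-finger parallel gripper is mounted at the origin on the work surface. World frame = base frame: x ahead of the robot, y to its left, z up, the work surface at z = 0. Lengths are in m, angles in rad, forces in N, time in s.
With the tool pointing down it reaches from about 0.275 to 0.825 m from the base axis. Payload 4.9 kg.
Tool frame: the origin (TCP) lies on the centre line of the jaws, within the pads' length; the fingertips stand 14 mm ahead of it and the grasp point (between the pads) lies 5 mm behind it (nose_length is the x of the fingertips in the tool frame, in m); x points along the fingers, z is the direction in which the jaws open and shut, and the axes are right-handed (so a half turn about x gives the same grasp; the last joint's range is limited). The gripper opens to 85 mm and grips with 20 to 120 N. Pads are 22 mm wide; open, the fingers measure 114 mm over their backs; the gripper's body (76 mm by 85 mm) begins 54 mm behind the grasp point. The pads swing forward as they close: fully open they stand 13 mm farther back than shut.
Start: joints at [1.04, 0.326, -0.193, 1.052, 0, 1.437], TCP at [0.213, 0.507, 0.245] pointing down, gripper open.
Joint ranges: [-2.65, 2.65], [-0.97, 1.79], [-1.3, 1.35], [-1.93, 2.1], [-1.47, 1.37], [-3.14, 3.14]. Speed limits (rad/s): [2.57, 2.57, 3.14, 3.14, 3.14, 3.14].

### API

Orientations are given as a rotation vector (axis times angle).
In Python, from bench import * gives the robot as it stands.
- The arm moves only by the tool apply_moves, never from a script. Its argument "steps" is a list of rows, each a list of 3 entries, a list of its own where there are three numbers: the opening, from 0 (shut) to 1 (fully open), then the shift along the tool's x, y, z in cm, then the turn about the tool's x in rad. A call has 1 to 8 rows; each row shifts and turns the commanded pose from where the row before left it, along the tool's axes as they then stand; what a row does not reach is not made up. A row lasts 1/12 s, in which the tool goes at most 41.7 mm and 7.16 degrees, less where a joint would pass 70% of its speed; a pose out of reach is approached as far as the arm can. A call is refused whole if a number of a shift passes 4.17 or a number of a turn 0.125, either way. A call with a gripper value outside its range is refused whole. The fingers move at their own pace and stop on an object; "force" is the grip in N (left out, the last holds). Time passes only in rows, so rows that do not move let the fingers close. It gives the time, the measured TCP pose, the force and the opening at its end, in the units of the state.
- observe(): the state, without advancing time (a new reading comes with each control period).
- get_image(name): name is "scene" or "side" or "wrist"; returns the picture (420x560x3 uint8, blue, green, red); there is no depth.
- camera_info(name): a dict with "intrinsics" (3x3 intrinsics, pixels), "D" ([k1, k2, p1, p2, k3] as OpenCV has them; the pictures are not rectified), "origin" and "attitude" of the camera in the world. Camera axes: x right, y up, looking along -z (the intrinsics and any distortion apply to the point x, -y, -z); pixel columns grow to the right and rows downward; lengths in m; the calibration is good to about 2 mm. A picture is of the moment at which its call begins: read the wrist's pose just before it. camera_info takes no time and is no camera call; for the wrist camera it gives the pose at the moment of the call.
- job_done(): hands the job in, once; it reports no verdict.
The state is a dict: "t": time; "joints": joint angles; "qd": joint speeds; "tau": joint torques, N m; "position": TCP position; "orientation": TCP orientation; "contact_force": force on the tool from outside, world axes, zero at the start; "moment": the same for the moment, N m; "gripper_width": finger opening in m.
Only numpy, scipy, OpenCV 4.12 (cv2) and the standard library are available. Lean on these libraries where they do the work, as an engineer would, in place of code of your own. Each camera call takes 0.05 s, during which the arm holds its last target. There are 200 camera calls.

## Working session

There is one attempt and no reset: what is moved stays moved. The work goes in short steps, Python scripts to look and compute and a tool call to move; the robot and the scene stay as the last step left them, time stands still between calls to the robot, and variables do not carry over. Pictures are saved under pics/ and viewed, about 8 in all and at most 12, crops included, and the job is handed in when it is done.

Besides the shell and the picture viewer there is one more tool, called after ">>>" by a JSON object that holds its "api" and its "payload". apply_moves: Moves the arm, as the interface text tells. Its arguments: {"type":"object","properties":{"steps":{"type":"array","items":{"type":"array"}},"force":{"type":"number"}},"required":["steps"]}

```bash
mkdir -p pics; ls
python3 - <<'E'
from bench import *
import cv2, numpy as np
s=observe(); print({k:np.round(v,3) for k,v in s.items()})
for n in ("scene","side","wrist"):
    cv2.imwrite(f"pics/{n}0.png",get_image(n)); c=camera_info(n); print(n,c)
a=cv2.imread("pics/scene0.png");b=cv2.imread("pics/side0.png")
E
```

```text
pics
{'t': np.float64(0.0), 'joints': array([ 1.04 ,  0.327, -0.194,  1.052, -0.   ,  1.437]), 'qd': array([-0.001,  0.   , -0.   ,  0.002,  0.   ,  0.   ]), 'tau': array([ 1.0000e-03, -4.4340e+01,  2.6244e+01,  1.5000e-02, -0.0000e+00,
        0.0000e+00]), 'position': array([0.212, 0.507, 0.244]), 'orientation': array([-0.913,  1.373,  0.912]), 'contact_force': array([-0.808, -0.443,  0.624]), 'moment': array([ 0.034,  0.06 , -0.025]), 'gripper_width': np.float64(0.085)}
scene {'intrinsics': array([[493.26324343,   0.        , 282.61517466],
       [  0.        , 493.26324343, 212.91981883],
       [  0.        ,   0.        ,   1.        ]]), 'D': array([-0.16686452,  0.        ,  0.        ,  0.        ,  0.        ]), 'origin': array([ 1.40982508, -0.52086802,  0.83324138]), 'attitude': array([0.80363775, 0.46885633, 1.00753058])}
side {'intrinsics': array([[494.8373195 ,   0.        , 280.57021673],
       [  0.        , 494.8373195 , 210.86050887],
       [  0.        ,   0.        ,   1.        ]]), 'D': array([-0.05471911,  0.        ,  0.        ,  0.        ,  0.        ]), 'origin': array([ 0.23794363, -0.78734571,  0.7409784 ]), 'attitude': array([ 0.85206463, -0.21168881, -0.45350493])}
wrist {'intrinsics': array([[369.88558644,   0.        , 281.65177562],
       [  0.        , 369.88558644, 204.47953657],
       [  0.        ,   0.        ,   1.        ]]), 'D': array([-0.07814269,  0.        ,  0.        ,  0.        ,  0.        ]), 'origin': array([0.15036338, 0.53328267, 0.37399862]), 'attitude': array([-0.24004111, -0.15794079,  1.16624541])}
```

View pics/scene0.png

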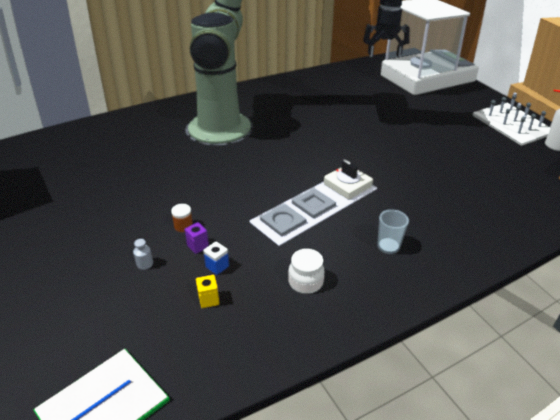

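View pics/side0.png

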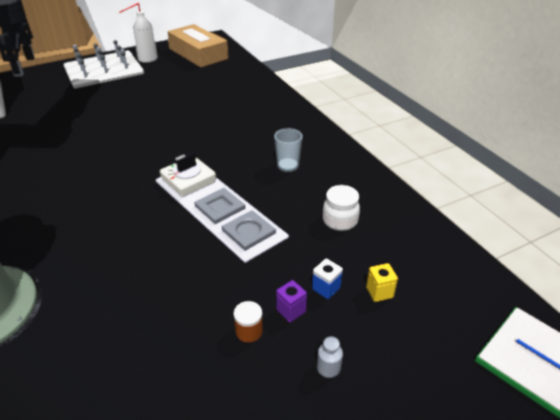

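Scene view: bottle cap (181,211), blue cassette top (216,251) next to purple (197,237) and yellow, round nest (284,219), square nest (314,203), knob (349,167). Side view: bottle (248,313), cassette (328,270), round nest (249,230), square nest (219,206), knob (185,160).

```bash
cat > h.py <<'E'
import numpy as np, cv2
from scipy.spatial.transform import Rotation as R
def ray(c,uv):
    p=cv2.undistortPoints(np.array(uv,float).reshape(-1,1,2),c["intrinsics"],c["D"]).reshape(-1,2)
    d=np.c_[p[:,0],-p[:,1],-np.ones(len(p))]
    return d@R.from_rotvec(c["attitude"]).as_matrix().T
def onz(c,uv,z):
    d=ray(c,uv); o=c["origin"]; return (o+d*((z-o[2])/d[:,2])[:,None])
def proj(c,P):
    P=np.atleast_2d(P)-c["origin"]; q=P@R.from_rotvec(c["attitude"]).as_matrix()
    q=q*[1,-1,-1]
    return cv2.projectPoints(q.reshape(-1,1,3),np.zeros(3),np.zeros(3),c["intrinsics"],c["D"])[0].reshape(-1,2)
def tool(s): return R.from_rotvec(s["orientation"]).as_matrix()
E
python3 - <<'E'
from bench import *
from h import *
np.set_printoptions(precision=4,suppress=True)
S,D=camera_info("scene"),camera_info("side")
for n,a,b,z in [("bottle",(181,211),(248,313),.056),("cass",(216,251),(328,270),.056),("purple",(197,230),(291,290),.056),("yellow",(207,284),(382,272),.056),("round",(284,219),(249,230),.01),("square",(314,203),(219,206),.01),("knob",(349,167),(185,160),.082),("jar",(307,260),(343,196),.07),("vial",(141,243),(332,343),.055),("beaker",(394,220),(288,136),.09)]:
    print(n,onz(S,[a],z)[0],onz(D,[b],z)[0])
s=observe(); T=tool(s); w=camera_info("wrist")
print(T); print(T.T@(w["origin"]-s["position"]), T.T@R.from_rotvec(w["attitude"]).as_matrix())
E
```

```text
bottle [ 0.4465 -0.2848  0.056 ] [ 0.4395 -0.2855  0.056 ]
cass [ 0.6227 -0.2617  0.056 ] [ 0.6155 -0.2639  0.056 ]
purple [ 0.5338 -0.2745  0.056 ] [ 0.5303 -0.2745  0.056 ]
yellow [ 0.7086 -0.3179  0.056 ] [ 0.7025 -0.3157  0.056 ]
round [ 0.5458 -0.0429  0.01  ] [ 0.5509 -0.0467  0.01  ]
square [0.5239 0.0617 0.01  ] [0.5242 0.0605 0.01  ]
knob [0.5079 0.1796 0.082 ] [0.4898 0.1725 0.082 ]
jar [ 0.7562 -0.0998  0.07  ] [ 0.7533 -0.1032  0.07  ]
vial [ 0.5154 -0.4088  0.055 ] [ 0.5356 -0.4048  0.055 ]
beaker [0.7542 0.1405 0.09  ] [0.7492 0.1417 0.09  ]
[[-0.0007 -0.9223  0.3864]
 [-0.0011  0.3864  0.9223]
 [-1.      0.0002 -0.0013]]
[-0.1293  0.0673  0.0002] [[-0.      0.2681 -0.9634]
 [-0.0004  0.9634  0.2681]
 [ 1.      0.0004  0.0001]]
```

>>> {"api": "apply_moves", "payload": {"steps": [[1,[0,-3,-2],0],[1,[0,-3,-2],0],[1,[0,-3,-2],0],[1,[0,-3,-2],0],[1,[0,-3,-2],0],[1,[0,-3,-2],0],[1,[0,-3,-2],0],[1,[0,-3,-2],0]]}}

```text
t: 0.82
position: [0.3725, 0.2654, 0.2452]
orientation: [-0.912, 1.371, 0.912]
contact_force: [1.4, 0.1, 1.0]
gripper_width: 0.0856
```

>>> {"api": "apply_moves", "payload": {"steps": [[1,[0,-3,-2],0],[1,[0,-3,-2],0],[1,[0,-3,-2],0],[1,[0,-3,-2],0],[1,[0,-3,-2],0],[1,[0,-3,-2],0],[1,[0,-2,-1],0],[1,[0,0,0],0]]}}

```text
t: 1.48
position: [0.509, 0.0663, 0.245]
orientation: [-0.91, 1.372, 0.907]
contact_force: [0.5, -0.1, -0.3]
gripper_width: 0.0858
```

Run:
```python
from bench import *
import pickle,cv2
s=observe();c=camera_info("wrist");im=get_image("wrist")
cv2.imwrite("pics/w1.png",im);pickle.dump((s,c),open("w1.pkl","wb"));print(s["t"],s["joints"],s["position"],s["qd"],s["contact_force"])
```

```text
1.4833 [-0.01368042  0.25759508 -0.28880047  1.02286964 -0.00122401  0.38831866] [0.5089636  0.06628911 0.2449843 ] [ 0.05756027 -0.02827779 -0.05008705  0.02222838  0.03611933  0.04297837] [ 0.49805382 -0.1461705  -0.28924653]
```

View pics/w1.png

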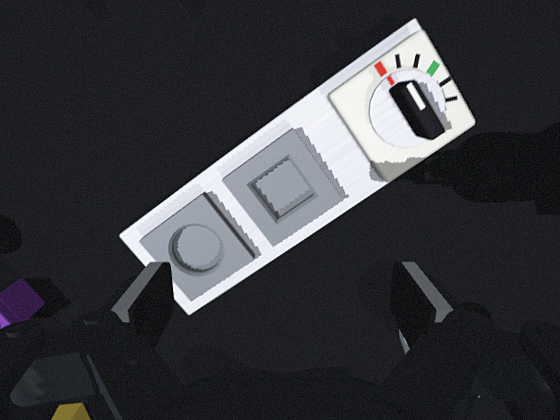

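>>> {"api": "apply_moves", "payload": {"steps": [[1,[0,-1.4,-3.3],0],[1,[0,-1.4,-3.3],0],[1,[0,-1.4,-3.3],0],[1,[0,-1.4,-3.3],0],[1,[0,-1.4,-3.3],0],[1,[0,-1.4,-3.3],0],[1,[0,-1.4,-3.3],0],[1,[0,0,0],0]]}}

```text
t: 2.2
position: [0.5073, -0.1856, 0.2451]
orientation: [-0.91, 1.374, 0.907]
contact_force: [0.7, 0.2, 0.6]
gripper_width: 0.0857
```

Run:
```python
from bench import *
import pickle,cv2
s=observe();c=camera_info("wrist");im=get_image("wrist")
cv2.imwrite("pics/w2.png",im);pickle.dump((s,c),open("w2.pkl","wb"));print(s["t"],s["joints"],s["position"],s["qd"],s["contact_force"])
```

```text
2.2 [-0.48616678  0.30729738 -0.21984957  1.04221637 -0.00211393 -0.0844045 ] [ 0.50734939 -0.18556794  0.2451381 ] [ 0.07321063 -0.02474171 -0.04376023  0.01881684  0.06141249  0.06451851] [0.67779153 0.21281701 0.63760009]
```

View pics/w2.png

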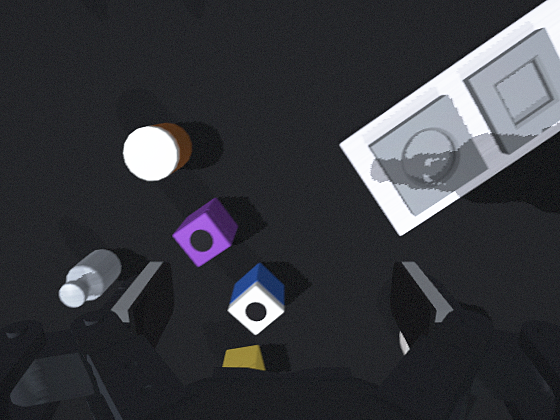

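w1: round pocket centre ≈(197,248), square pocket ≈(283,187), knob bar ≈(417,108), red mark (380,68), green (433,68). w2: bottle cap (152,153), cassette top (256,310), turned ~45° in the image, purple (203,238). Now the precise measurement.

Run:
```python
from h import *
import pickle
np.set_printoptions(precision=4,suppress=True)
im=cv2.imread("pics/w2.png"); s,c=pickle.load(open("w2.pkl","rb"))
m=(im.min(2)>150).astype(np.uint8); n,l,st,ce=cv2.connectedComponentsWithStats(m)
for name,p in (("cap",(152,153)),("cass",(256,295))):
    k=l[p[1],p[0]]; cs,_=cv2.findContours((l==k).astype(np.uint8),cv2.RETR_EXTERNAL,cv2.CHAIN_APPROX_NONE)
    q=onz(c,cs[0].astype(float),.056)[:,:2].astype(np.float32)
    if name=="cap": print(name,cv2.minEnclosingCircle(q),cv2.fitEllipse(q))
    else: print(name,cv2.minAreaRect(q), cv2.boxPoints(cv2.minAreaRect(q)))
im=cv2.imread("pics/w1.png"); s,c=pickle.load(open("w1.pkl","rb"))
for n,p,z in (("round",(197,248),.01),("square",(283,187),.01),("barmid",(417,109),.082),("red",(380,68),.044),("green",(433,68),.044)): print(n,onz(c,[p],z)[0])
cr=im[10:310,115:485]
cv2.imwrite("pics/c1.png",cv2.resize(cr,(740,600),interpolation=cv2.INTER_CUBIC))
```

```text
cap ((0.4398045539855957, -0.2819518744945526), 0.024133773520588875) ((0.4397504925727844, -0.28195899724960327), (0.04662645608186722, 0.04735253378748894), 5.997093677520752)
cass ((0.6149203181266785, -0.260091096162796), (0.042298343032598495, 0.04085465520620346), 20.320165634155273) [[ 0.588  -0.2483]
 [ 0.6022 -0.2866]
 [ 0.6418 -0.2719]
 [ 0.6277 -0.2336]]
round [ 0.5497 -0.0488  0.01  ]
square [0.5244 0.0613 0.01  ]
barmid [0.4924 0.1876 0.082 ]
red [0.4535 0.1811 0.044 ]
green [0.4708 0.224  0.044 ]
```

View pics/c1.png

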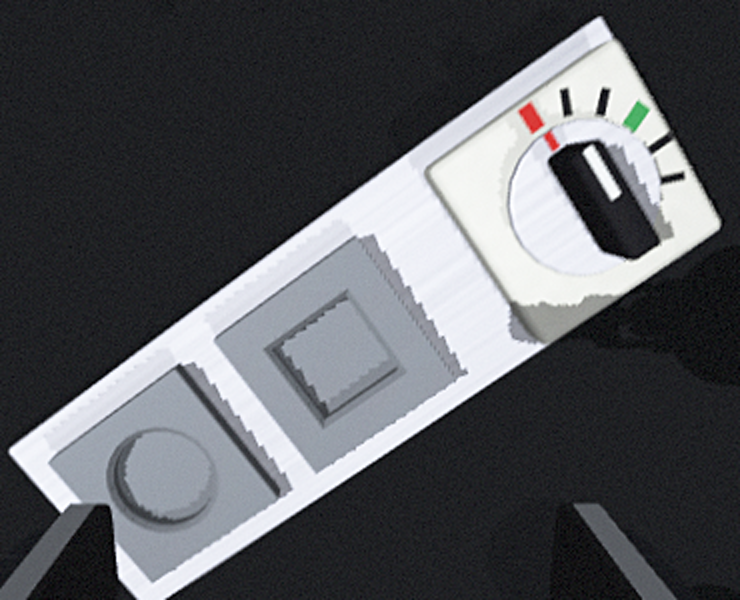

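Run:
```python
from h import *
import pickle
np.set_printoptions(precision=4,suppress=True)
s,c=pickle.load(open("w1.pkl","rb"))
P=lambda l,z: onz(c,np.array(l,float)/2+[115,10],z)[:,:2]
def quad(n,l,z):
    p=P(l,z); e=np.roll(p,-1,0)-p; print(n,p.mean(0),"sides",np.linalg.norm(e,axis=1),"ang",np.degrees(np.arctan2(e[:,1],e[:,0]))%90)
quad("sqblk",[(214,340),(358,237),(462,372),(317,472)],.02)
quad("sqpocket",[(265,350),(345,291),(400,370),(322,425)],.02)
quad("sqfloor",[(328,414),(395,368)],.01)
p=P([(107,478),(217,478),(162,427),(162,532)],.02);print("round",p.mean(0),np.linalg.norm(p[0]-p[1]),np.linalg.norm(p[2]-p[3]))
quad("housing",[(427,170),(612,40),(722,225),(540,345)],.035)
for a,b in (((590,148),(615,197)),((549,158),(600,243)),((600,142),(662,236))):
    q=P([a,b],.082); d=q[1]-q[0]; print("bar dir",np.degrees(np.arctan2(d[1],d[0])),np.linalg.norm(d),q)
print("red in disc",P([(552,140),(530,117)],.044)," green",P([(636,116)],.04))
# disc edge circle fit
im=cv2.imread("pics/w1.png")
q=P([(508,205),(515,172),(530,148),(560,125),(600,120),(512,230),(530,258),(555,272),(585,274)],.044).astype(np.float32)
print(cv2.fitEllipse(q))
A=np.c_[2*q,np.ones(len(q))];x=np.linalg.lstsq(A,(q**2).sum(1),rcond=None)[0];print("disc",x[:2],np.sqrt(x[2]+x[0]**2+x[1]**2))
```

```text
sqblk [0.5243 0.0621] sides [0.0858 0.0838 0.0895 0.0854] ang [12.2355 15.3474 13.2905 12.7997]
sqpocket [0.5243 0.0596] sides [0.0487 0.0477 0.0481 0.0477] ang [13.502  11.8949 13.454  12.629 ]
sqfloor [0.5474 0.0655] sides [0.0419 0.0419] ang [12.6569 12.6569]
round [ 0.5481 -0.0468] 0.05747049307226889 0.058812669703187596
housing [0.495  0.1913] sides [0.0967 0.0976 0.0992 0.0969] ang [12.2362 13.6342 11.8786 12.1555]
bar dir 8.843995290152487 0.02143143758315592 [[0.4725 0.1885]
 [0.4937 0.1918]]
bar dir 12.084231549477805 0.03914738479697262 [[0.47   0.1725]
 [0.5083 0.1807]]
bar dir 15.404690221539358 0.04495234896694181 [[0.4719 0.1928]
 [0.5152 0.2048]]
red in disc [[0.4665 0.1866]
 [0.4539 0.181 ]]  green [[0.471  0.2255]]
((0.49485066533088684, 0.1907719373703003), (0.06439697742462158, 0.0677049532532692), 37.6873779296875)
disc [0.4955 0.1913] 0.03345403998514673
```

>>> {"api": "apply_moves", "payload": {"steps": [[1,[0,0.6,-2.9],0],[1,[0,0.6,-2.9],0],[1,[0,0.6,-2.9],0],[1,[0,0.7,-2.8],0],[1,[3,0,0],0],[1,[3,0,0],0],[1,[2,0,0],0],[1,[0,0,0],0]]}}

```text
t: 2.92
position: [0.4375, -0.2736, 0.1613]
orientation: [-0.907, 1.372, 0.921]
contact_force: [0.1, 0.3, -0.2]
gripper_width: 0.0852
```

```bash
cat > go.py <<'E'
import sys
from bench import *
from h import *
np.set_printoptions(precision=4,suppress=True)
def go(P,yaw=None):
    s=observe();T=tool(s); 
    print("t",s["t"],"pos",s["position"],"F",s["contact_force"],"w",s["gripper_width"],"yawz",np.degrees(np.arctan2(T[1,2],T[0,2])),"tilt",T[2])
    print("shift cm",100*T.T@(np.array(P)-s["position"]))
    if yaw is not None: print("turn rad",np.arctan2(T[1,2],T[0,2])-np.radians(yaw))
if __name__=="__main__":
    a=[float(v) for v in sys.argv[1:]]; go(a[:3],*a[3:])
E
python3 go.py .4398 -.282 .033
```

```text
t 2.9167 pos [ 0.4375 -0.2736  0.1613] F [ 0.1237  0.3275 -0.1935] w 0.08518359033109132 yawz 67.36761843487886 tilt [-1.      0.0078  0.0031]
shift cm [12.828  -0.6376 -0.729 ]
```

>>> {"api": "apply_moves", "payload": {"steps": [[1,[2,-0.3,-0.4],0],[1,[2,-0.3,-0.4],0],[1,[1,0,0],0],[1,[0,0,0],0],[1,[0,0,0],0]]}}

```text
t: 3.33
position: [0.4425, -0.2862, 0.1158]
orientation: [-0.912, 1.371, 0.914]
contact_force: [-0.3, -0.3, 0.3]
gripper_width: 0.0849
```

```bash
python3 go.py .4398 -.282 .033
```

```text
t 3.3333 pos [ 0.4425 -0.2862  0.1158] F [-0.2536 -0.3257  0.2572] w 0.08493867733139977 yawz 67.33439322702725 tilt [-1.      0.0007  0.0005]
shift cm [8.2835 0.4099 0.2808]
```

>>> {"api": "apply_moves", "payload": {"steps": [[1,[2,0.4,0.3],0],[1,[2.5,0,0],0],[1,[2,0,0],0],[1,[1,0,0],0],[1,[0.7,0,0],0],[1,[0,0,0],0],[1,[0,0,0],0],[1,[0,0,0],0]]}}

```text
t: 4.0
position: [0.4407, -0.2836, 0.0345]
orientation: [-0.914, 1.371, 0.91]
contact_force: [0.0, -0.2, 0.4]
gripper_width: 0.0853
```

```bash
python3 go.py .4398 -.282 .033
```

```text
t 4.0 pos [ 0.4407 -0.2836  0.0345] F [ 0.0496 -0.2461  0.4495] w 0.0853233763260815 yawz 67.27076076481559 tilt [-1.     -0.002  -0.0006]
shift cm [0.1518 0.1457 0.1143]
```

Good. Close the fingers with moderate force, then lift.

>>> {"api": "apply_moves", "payload": {"force": 40, "steps": [[0.75,[0,0,0],0],[0.65,[0,0,0],0],[0.4,[0,0,0],0],[0.3,[0,0,0],0],[0.3,[0,0,0],0],[0.3,[0,0,0],0],[0.3,[0,0,0],0],[0.3,[0,0,0],0]]}}

```text
t: 4.67
position: [0.4401, -0.2833, 0.034]
orientation: [-0.913, 1.371, 0.911]
contact_force: [-1.4, -0.2, 5.5]
gripper_width: 0.0471
```

```bash
python3 go.py .548 -.047 .12
```

```text
t 4.6667 pos [ 0.4401 -0.2833  0.034 ] F [-1.3887 -0.2115  5.4564] w 0.047096920457994254 yawz 67.26031008036728 tilt [-1.     -0.001  -0.0004]
shift cm [-8.6113 -0.8238 25.9588]
```

>>> {"api": "apply_moves", "payload": {"steps": [[0.3,[-0.5,0,0],0],[0.3,[-1.5,0,0],0],[0.3,[-2.2,0,0],0],[0.3,[-2.4,-0.1,1],0],[0.3,[-1,-0.1,2],0],[0.3,[-1,-0.1,2.5],0],[0.3,[0,-0.1,3],0],[0.3,[0,-0.1,3],0]]}}

```text
t: 5.33
position: [0.4895, -0.1782, 0.1202]
orientation: [-0.912, 1.371, 0.91]
contact_force: [-0.3, 0.3, -1.8]
gripper_width: 0.0473
```

>>> {"api": "apply_moves", "payload": {"steps": [[0.3,[0,-0.1,3],0],[0.3,[0,-0.1,3],0],[0.3,[0,-0.1,3],0],[0.3,[0,-0.1,2.5],0],[0.3,[0,0,1.7],0],[0.3,[0,0,1.0],0],[0.3,[0,0,0],0],[0.3,[0,0,0],0]]}}

```text
t: 6.0
position: [0.547, -0.0495, 0.1191]
orientation: [-0.913, 1.372, 0.913]
contact_force: [-0.7, -0.7, -1.2]
gripper_width: 0.0472
```

```bash
python3 go.py .548 -.047 .044
python3 - <<'E'
from bench import *
from h import *
for n in("wrist","side","scene"): cv2.imwrite(f"pics/{n}2.png",get_image(n))
a=cv2.imread("pics/wrist2.png");b=cv2.imread("pics/side2.png")
cv2.imwrite("pics/v2.png",np.hstack([cv2.resize(a[130:380,120:440],(400,312)),cv2.resize(b[100:287,140:380],(400,312))]))
E
```

```text
t 6.0 pos [ 0.547  -0.0495  0.1191] F [-0.6752 -0.7298 -1.2259] w 0.04720236693880818 yawz 67.2999334515724 tilt [-1.      0.0006 -0.0008]
shift cm [7.5099 0.0038 0.2735]
```

View pics/v2.png

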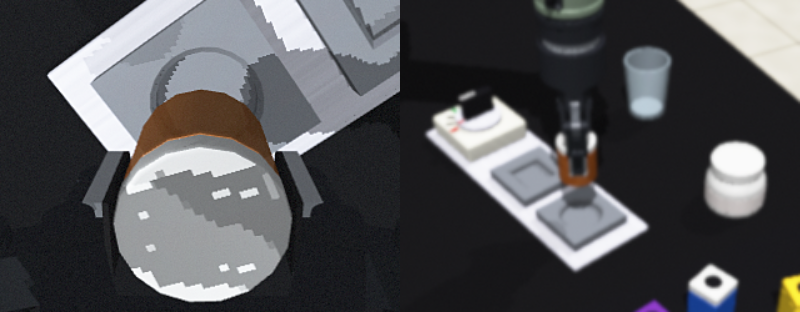

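Bottle is held upright (v2 left), pocket circle visible behind it at crop (207,47 top edge). Check the nest from this closer view before lowering.

```bash
python3 - <<'E'
from bench import *
from h import *
c=camera_info("wrist");s=observe();T=tool(s)
p=onz(c,[(285.2,167.8)],.02)[0]; print(p, p-.0295*T[:,1])
E
python3 go.py .548 -.047 .044
```

```text
[ 0.52240692 -0.03759691  0.02      ] [ 0.54959676 -0.04904081  0.01998899]
t 6.15 pos [ 0.5469 -0.0505  0.1192] F [-1.2698  0.1133 -0.7915] w 0.0470828159792247 yawz 67.17432017729001 tilt [-1.      0.0004 -0.0005]
shift cm [7.5203 0.0332 0.3657]
```

>>> {"api": "apply_moves", "payload": {"steps": [[0.3,[1.5,-0.1,0.25],0],[0.3,[2,0,0],0],[0.3,[1.5,0,0],0],[0.3,[0.8,0,0],0],[0.3,[0.3,0,0],0],[0.3,[0.2,0,0],0],[0.3,[0.2,0,0],0],[0.3,[0.2,0,0],0]]}}

```text
t: 6.82
position: [0.5501, -0.0479, 0.053]
orientation: [-0.913, 1.37, 0.911]
contact_force: [0.5, -0.1, -1.3]
gripper_width: 0.0471
```

>>> {"api": "apply_moves", "payload": {"steps": [[0.3,[0.2,0,0],0],[0.3,[0.15,0,0],0],[0.3,[0.15,0,0],0],[0.3,[0.1,0,0],0],[0.3,[0,0,0],0],[0.3,[0,0,0],0]]}}

```text
t: 7.32
position: [0.5493, -0.0474, 0.0463]
orientation: [-0.912, 1.371, 0.912]
contact_force: [-0.3, -0.5, -1.9]
gripper_width: 0.047
```

```bash
python3 go.py .548 -.047 .044
```

```text
t 7.3167 pos [ 0.5493 -0.0474  0.0463] F [-0.3126 -0.4571 -1.8543] w 0.046977461175283376 yawz 67.27361955263801 tilt [-1. -0. -0.]
shift cm [ 0.2295  0.1389 -0.0129]
```

>>> {"api": "apply_moves", "payload": {"steps": [[0.3,[0.1,0,0],0],[0.3,[0.1,0,0],0],[0.3,[0.05,0,0],0],[0.3,[0,0,0],0],[0.3,[0,0,0],0]]}}

```text
t: 7.73
position: [0.5494, -0.0474, 0.044]
orientation: [-0.912, 1.371, 0.912]
contact_force: [-1.4, 0.2, 2.4]
gripper_width: 0.0472
```

```bash
python3 go.py .548 -.047 .044
```

```text
t 7.7333 pos [ 0.5494 -0.0474  0.044 ] F [-1.4265  0.2315  2.3725] w 0.047213067905938676 yawz 67.26824843505302 tilt [-1.     -0.0002  0.    ]
shift cm [ 0.0037  0.1445 -0.0119]
```

>>> {"api": "apply_moves", "payload": {"steps": [[0.55,[0,0,0],0],[0.6,[0,0,0],0],[0.7,[0,0,0],0],[0.8,[0,0,0],0],[0.8,[0,0,0],0],[0.8,[-1,0,0],0],[0.8,[-2,0,0],0],[0.8,[-3,0,0],0]]}}

```text
t: 8.4
position: [0.5473, -0.0471, 0.1028]
orientation: [-0.91, 1.375, 0.915]
contact_force: [0.7, 0.2, 0.7]
gripper_width: 0.0684
```

>>> {"api": "apply_moves", "payload": {"steps": [[0.8,[-3,0,0],0],[0.8,[-2,0,0],0],[0.8,[0,0,0],0],[0.8,[0,0,0],0]]}}

```text
t: 8.73
position: [0.5505, -0.0477, 0.1557]
orientation: [-0.914, 1.369, 0.91]
contact_force: [-0.4, 0.5, 0.5]
gripper_width: 0.0684
```

Run:
```python
from bench import *
from h import *
from go import go
np.set_printoptions(precision=4,suppress=True)
go([.6149,-.2601,.13],110.3)
s=observe();c=camera_info("wrist");a=get_image("wrist");S=camera_info("scene");b=get_image("scene")
cv2.imwrite("pics/wrist3.png",a)
cv2.imwrite("pics/v3.png",np.hstack([cv2.resize(a,(480,360)),cv2.resize(b[150:300,150:300],(360,360))[:,:320]]))
m=(a.min(2)>120).astype(np.uint8)
print(proj(c,[.5494,-.0474,.066]))
```

```text
t 8.7333 pos [ 0.5505 -0.0477  0.1557] F [-0.3933  0.469   0.4597] w 0.06836338221646154 yawz 67.26699986004245 tilt [-1.     -0.0036  0.0006]
shift cm [  2.6123 -14.1394 -17.1   ]
turn rad -0.7510675394534398
[[281.0533 212.234 ]]
```

View pics/v3.png

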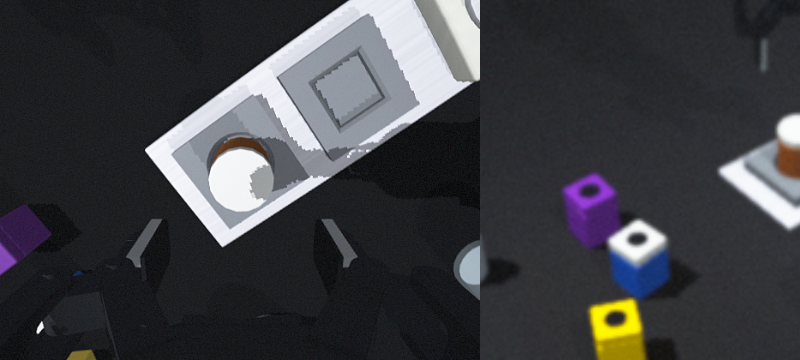

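Bottle is upright in the round nest, cap at full-frame (281,210), matching the prediction (281,212) for fully home. Next the cassette.

>>> {"api": "apply_moves", "payload": {"steps": [[0.9,[0,-1.5,-1.8],0],[1,[0,-2.2,-2.7],0],[1,[0,-2.2,-2.7],0],[1,[0,-2.2,-2.7],0],[1,[0,-2.2,-2.7],0],[1,[0,-2.2,-2.7],0],[1,[0,-1.6,-1.8],0],[1,[0,0,0],-0.12]]}}

```text
t: 9.5
position: [0.6134, -0.2646, 0.1516]
orientation: [-1.001, 1.33, 1.001]
contact_force: [-0.8, 0.5, -0.6]
gripper_width: 0.085
```

>>> {"api": "apply_moves", "payload": {"steps": [[1,[0,0,0],-0.12],[1,[0,0,0],-0.12],[1,[0,0,0],-0.12],[1,[0,0,0],-0.12],[1,[0,0,0],-0.12],[1,[0,0,0],-0.03],[1,[0,0,0],0],[1,[0,0,0],0]]}}

```text
t: 10.17
position: [0.6125, -0.2592, 0.1522]
orientation: [-1.461, 1.022, 1.466]
contact_force: [0.1, 0.8, -0.2]
gripper_width: 0.0856
```

```bash
python3 go.py .6149 -.2601 .033 110.3
python3 - <<'E'
from bench import *
from h import *
np.set_printoptions(precision=4,suppress=True)
c=camera_info("wrist");im=get_image("wrist");cv2.imwrite("pics/wrist4.png",im)
m=(im.min(2)>130).astype(np.uint8); 
u,v=proj(c,[.6149,-.2601,.056])[0];print(u,v)
n,l,st,ce=cv2.connectedComponentsWithStats(m)
for i in range(1,n):
    if st[i,4]>800:
        cs,_=cv2.findContours((l==i).astype(np.uint8),cv2.RETR_EXTERNAL,cv2.CHAIN_APPROX_NONE)
        q=onz(c,cs[0].astype(float),.056)[:,:2].astype(np.float32); print(ce[i],st[i],cv2.minAreaRect(q))
E
```

```text
t 10.1667 pos [ 0.6125 -0.2592  0.1522] F [ 0.104   0.7957 -0.232 ] w 0.08561806171946021 yawz 110.17580479619657 tilt [-1.      0.0017  0.002 ]
shift cm [11.9239 -0.2165 -0.187 ]
turn rad -0.0021676152215550637
279.1582724668333 214.65111700714607
[90.9306 12.4213] [  53    0   68   30 1239] ((0.5399302244186401, -0.4058913290500641), (0.016051318496465683, 0.04037785530090332), 17.259336471557617)
[513.824  205.2819] [ 459  123  101  156 9582] ((0.55256587266922, -0.10594193637371063), (0.09837786853313446, 0.07794461399316788), 12.773762702941895)
[276.9634 213.0754] [ 245  183   64   63 3036] ((0.6154770255088806, -0.26148107647895813), (0.04137565195560455, 0.039973463863134384), 20.13034439086914)
[135.4084 289.3329] [112 262  50  60 808] ((0.6992419958114624, -0.33519071340560913), (0.013912382535636425, 0.05606148764491081), 78.01758575439453)
[428.8304 290.6145] [402 262  51  60 843] ((0.6296655535697937, -0.14492836594581604), (0.056682705879211426, 0.01412530429661274), 52.657569885253906)
[378.1505 368.2975] [353 354  51  32 857] ((0.6996744275093079, -0.15168310701847076), (0.023269357159733772, 0.03368823975324631), 80.72765350341797)
```

>>> {"api": "apply_moves", "payload": {"steps": [[1,[2,-0.2,-0.3],0],[1,[3,0,0],0],[1,[3,0,0],0],[1,[2,0,0],0],[1,[1.2,0,0],0],[1,[0.7,0,0],0],[1,[0,0,0],0],[1,[0,0,0],0]]}}

```text
t: 10.88
position: [0.6167, -0.2621, 0.0355]
orientation: [-1.465, 1.021, 1.463]
contact_force: [-0.1, -0.2, 1.3]
gripper_width: 0.0854
```

```bash
python3 go.py .6155 -.2615 .033 110.2
```

```text
t 10.8833 pos [ 0.6167 -0.2621  0.0355] F [-0.0524 -0.1987  1.3153] w 0.08535541673237812 yawz 110.22642129274479 tilt [-1.     -0.0006 -0.0007]
shift cm [0.2466 0.0947 0.0976]
turn rad 0.00046113855102980494
```

>>> {"api": "apply_moves", "payload": {"force": 40, "steps": [[0.75,[0.1,0.1,0],0],[0.6,[0,0,0],0],[0.4,[0,0,0],0],[0.25,[0,0,0],0],[0.25,[0,0,0],0],[0.25,[0,0,0],0],[0.25,[0,0,0],0],[0.25,[0,0,0],0]]}}

```text
t: 11.55
position: [0.616, -0.2625, 0.0349]
orientation: [-1.466, 1.021, 1.463]
contact_force: [-0.0, 0.6, 6.4]
gripper_width: 0.0394
```

```bash
python3 - <<'E'
from go import *
go([.5243,.0608,.13],102.7)
# square pocket from the post-bottle view
c=pickle=None
E
python3 - <<'E'
# refine square pocket from wrist3 view: camera pose rebuilt from TCP pose then
from h import *
np.set_printoptions(precision=4,suppress=True)
import pickle
s1,c=pickle.load(open("w1.pkl","rb"))
T1=tool(s1);off=T1.T@(c["origin"]-s1["position"]);rel=T1.T@R.from_rotvec(c["attitude"]).as_matrix()
T=R.from_rotvec([-0.914,1.369,0.91]).as_matrix();p=np.array([.5505,-.0477,.1557])
c=dict(c,origin=p+T@off,attitude=R.from_matrix(T@rel).as_rotvec())
q=onz(c,np.array([(309,80),(358,47),(386,98),(338,132)])*7/6,.02)[:,:2]
e=np.roll(q,-1,0)-q;print(q.mean(0),np.linalg.norm(e,axis=1),np.degrees(np.arctan2(e[:,1],e[:,0]))%90)
E
```

```text
t 11.55 pos [ 0.616  -0.2625  0.0349] F [-0.024   0.6021  6.4039] w 0.03935966810029045 yawz 110.2391124549329 tilt [-1.     -0.0012 -0.0013]
shift cm [-9.5564 -2.5948 33.4919]
turn rad 0.1315823350166916
[0.5236 0.0584] [0.0463 0.0479 0.048  0.0499] [11.6261 11.5338 13.9478  9.7266]
```

>>> {"api": "apply_moves", "payload": {"steps": [[0.25,[-0.5,0,0],0],[0.25,[-1.5,0,0],0],[0.25,[-2.3,0,0],0],[0.25,[-2.5,0,0],0],[0.25,[-1.7,-0.2,1],0],[0.25,[-1.3,-0.2,2.2],0],[0.25,[0,-0.2,3],0],[0.25,[0,-0.2,3],0]]}}

```text
t: 12.22
position: [0.5911, -0.1729, 0.1328]
orientation: [-1.465, 1.021, 1.462]
contact_force: [-0.3, 0.3, -1.1]
gripper_width: 0.0396
```

>>> {"api": "apply_moves", "payload": {"steps": [[0.25,[0,-0.2,3],0],[0.25,[0,-0.2,3],0],[0.25,[0,-0.2,3],0],[0.25,[0,-0.2,3],0],[0.25,[0,-0.2,3],0],[0.25,[0,-0.2,3],0],[0.25,[0,-0.2,2.5],0],[0.25,[0,-0.2,2],0]]}}

```text
t: 12.88
position: [0.5266, 0.0455, 0.1316]
orientation: [-1.464, 1.021, 1.467]
contact_force: [0.8, 0.4, 0.6]
gripper_width: 0.0393
```

>>> {"api": "apply_moves", "payload": {"steps": [[0.25,[0,-0.2,1.2],0],[0.25,[0,0,0.6],0.065],[0.25,[0,0,0],0.065],[0.25,[0,0,0],0],[0.25,[0,0,0],0]]}}

```text
t: 13.3
position: [0.5239, 0.0609, 0.1318]
orientation: [-1.373, 1.095, 1.373]
contact_force: [0.4, -0.5, -1.3]
gripper_width: 0.0394
```

Run:
```python
from bench import *
from h import *
from go import go
np.set_printoptions(precision=4,suppress=True)
go([.5243,.0608,.045],102.7)
import pickle
s=observe();c=camera_info("wrist");a=get_image("wrist");cv2.imwrite("pics/wrist5.png",a);pickle.dump((s,c),open("w5.pkl","wb"))
cv2.imwrite("pics/v5.png",cv2.resize(a[100:380,120:440],(640,560),interpolation=cv2.INTER_CUBIC))
```

```text
t 13.3 pos [0.5239 0.0609 0.1318] F [ 0.4054 -0.5302 -1.2804] w 0.03937459117106611 yawz 102.8675749387067 tilt [-1.      0.0001 -0.0003]
shift cm [ 8.6764 -0.0365 -0.0182]
turn rad 0.0029247344242595563
```

View pics/v5.png

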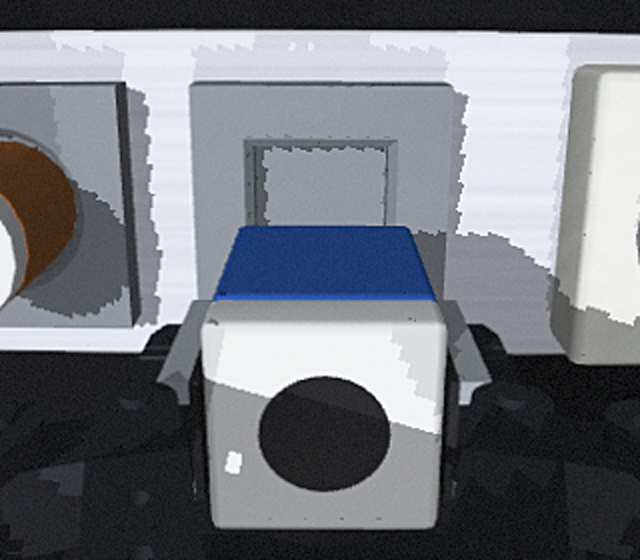

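Cassette is held square to its pocket; pocket chamfer edges at crop u=244/397, far edge v=139; the cassette's lower far edge at v=226, u=239–412. Compute the offset.

Run:
```python
from h import *
import pickle
np.set_printoptions(precision=4,suppress=True)
s,c=pickle.load(open("w5.pkl","rb"));T=tool(s);tcp=s["position"]
f=lambda l,z:(onz(c,np.array(l,float)/2+[120,100],z)-tcp)@T*100
p=f([(244,139),(397,139)],.02);print("pocket top edge (tool cm)",p, "centre y",p[:,1].mean()-2.55,"z",p[:,2].mean())
b=f([(239,226),(412,226)],float(tcp[2])-.035);print("cassette bottom",b,"centre y",b[:,1].mean()-2,"z",b[:,2].mean())
t=f([(205,302),(441,302),(440,527),(213,527)],float(tcp[2])+.021);print("top",t,t.mean(0))
```

```text
pocket top edge (tool cm) [[11.1774  2.4252 -2.6308]
 [11.176   2.4231  2.4191]] centre y -0.12585074902820503 z -0.10581722613348532
cassette bottom [[ 3.5007  1.7533 -1.9728]
 [ 3.4996  1.7518  2.0456]] centre y -0.24744932893272797 z 0.036401777706683514
top [[-2.0993  2.1965 -1.8847]
 [-2.1003  2.1953  1.844 ]
 [-2.1007 -2.0885  2.0365]
 [-2.0997 -2.0858 -1.9578]] [-2.1     0.0544  0.0095]
```

>>> {"api": "apply_moves", "payload": {"steps": [[0.25,[1.5,0,-0.1],0],[0.25,[2,0,0],0],[0.25,[2,0,0],0],[0.25,[1,0,0],0],[0.25,[0.5,0,0],0],[0.25,[0.3,0,0],0],[0.25,[0.2,0,0],0],[0.25,[0.2,0,0],0]]}}

```text
t: 14.02
position: [0.5247, 0.0601, 0.0554]
orientation: [-1.373, 1.094, 1.371]
contact_force: [0.1, 0.0, -0.7]
gripper_width: 0.0396
```

>>> {"api": "apply_moves", "payload": {"steps": [[0.25,[0.2,0,0],0],[0.25,[0.2,0,0],0],[0.25,[0.15,0,0],0],[0.25,[0.15,0,0],0],[0.25,[0.1,0,0],0],[0.25,[0.1,0,0],0],[0.25,[0,0,0],0],[0.25,[0,0,0],0]]}}

```text
t: 14.68
position: [0.524, 0.0602, 0.0458]
orientation: [-1.372, 1.095, 1.372]
contact_force: [0.1, 0.4, -0.5]
gripper_width: 0.0395
```

```bash
python3 go.py .5243 .0608 .045 102.7
```

```text
t 14.6833 pos [0.524  0.0602 0.0458] F [ 0.1172  0.3671 -0.5047] w 0.03954188322071911 yawz 102.78645190855784 tilt [-1.      0.0001 -0.    ]
shift cm [ 0.0753 -0.0464  0.0534]
turn rad 0.0015088704489674143
```

>>> {"api": "apply_moves", "payload": {"steps": [[0.25,[0.05,0,0],0],[0.25,[0.05,0,0],0],[0.25,[0.03,0,0],0],[0.25,[0,0,0],0],[0.25,[0,0,0],0]]}}

```text
t: 15.1
position: [0.5241, 0.0602, 0.0448]
orientation: [-1.372, 1.095, 1.371]
contact_force: [-1.0, 0.7, 4.7]
gripper_width: 0.0397
```

>>> {"api": "apply_moves", "payload": {"steps": [[0.47,[0,0,0],0],[0.52,[0,0,0],0],[0.6,[0,0,0],0],[0.72,[0,0,0],0],[0.72,[0,0,0],0],[0.72,[-1,0,0],0],[0.72,[-2,0,0],0],[0.72,[-3,0,0],0]]}}

```text
t: 15.77
position: [0.5219, 0.0602, 0.1036]
orientation: [-1.369, 1.098, 1.376]
contact_force: [-0.1, -0.3, 0.0]
gripper_width: 0.0616
```

>>> {"api": "apply_moves", "payload": {"steps": [[0.72,[-3,0,0],0],[0.72,[-2,0,0],0],[0.72,[0,0,2],0],[0.72,[0,0,3],0],[0.72,[0,0,3],0],[0.72,[0,0,2],0],[0.72,[0,0,0],0],[0.72,[0,0,0],0]]}}

```text
t: 16.43
position: [0.5017, 0.1585, 0.1551]
orientation: [-1.374, 1.094, 1.373]
contact_force: [-1.0, 0.2, 0.5]
gripper_width: 0.061
```

Run:
```python
from bench import *
from h import *
from go import go
np.set_printoptions(precision=4,suppress=True)
go([.495,.192,.065],102.5)
import pickle
s=observe();c=camera_info("wrist");a=get_image("wrist");cv2.imwrite("pics/wrist6.png",a);pickle.dump((s,c),open("w6.pkl","wb"))
print(proj(c,[[.524,.0602,.066],[.5494,-.0474,.066],[.495,.192,.082],[.524,.0602,.02]]))
print(camera_info("wrist")["origin"])
cv2.imwrite("pics/v6.png",cv2.resize(a,(800,600),interpolation=cv2.INTER_CUBIC))
```

```text
t 16.4333 pos [0.5017 0.1585 0.1551] F [-0.9837  0.2009  0.4594] w 0.0610241300796925 yawz 102.91624186242866 tilt [-1.     -0.0006 -0.0004]
shift cm [ 9.0114 -0.0921  3.4225]
turn rad 0.007264790984013558
[[121.2982 214.2106]
 [-37.0518 214.7685]
 [341.1134 224.3959]
 [146.7459 196.0891]]
[0.4362 0.1427 0.2843]
```

View pics/v6.png

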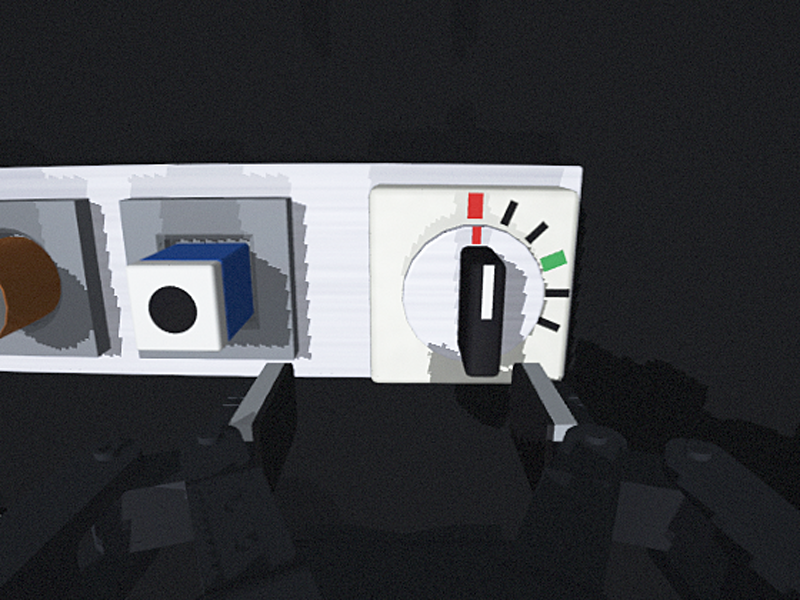

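Cassette top centre is at (121,214) full-frame, exactly as predicted for fully home. Knob bar stands vertical in the image (aligned with the jaws), white line at u≈488/1.43. Refine the knob axis.

Run:
```python
from h import *
import pickle
np.set_printoptions(precision=4,suppress=True)
s,c=pickle.load(open("w6.pkl","rb"));T=tool(s);tcp=s["position"]
f=lambda l,z:(onz(c,np.array(l,float)*.7,z)-tcp)@T*100
print("line",f([(488,264),(488,320)],.082)); print("bar end",f([(487,376)],.082)); print("bar far end low/high",f([(480,246)],.082))
print("disc l,r,top",f([(402,293),(547,293),(474,225)],.044))
print("housing",f([(370,186),(580,190),(565,381),(372,383)],.036),f([(370,186),(580,190),(565,381),(372,383)],.036).mean(0))
print("red",f([(475,205),(477,234)],.04))
```

```text
line [[ 7.3101  2.2482  3.3488]
 [ 7.3114 -0.069   3.4489]]
bar end [[ 7.3128 -2.5365  3.5201]]
bar far end low/high [[7.3099 2.9647 3.0066]]
disc l,r,top [[11.1129  0.002  -0.0316]
 [11.1098 -0.0004  6.8601]
 [11.1096  3.2309  3.2629]]
housing [[11.9108  4.9312 -1.513 ]
 [11.9065  4.7854  8.3074]
 [11.912  -4.9535  8.3971]
 [11.9165 -5.0267 -1.5771]] [11.9114 -0.0659  3.4036]
red [[11.5091  4.099   3.3331]
 [11.5098  2.7505  3.4721]]
```

>>> {"api": "apply_moves", "payload": {"steps": [[0.6,[0,-0.1,2],0],[0.6,[1,0,1.4],0],[0.6,[2,0,0],0],[0.6,[2,0,0],0],[0.6,[1.5,0,0],0],[0.6,[0.7,0,0],0],[0.6,[0,0,0],0],[0.6,[0,0,0],0]]}}

```text
t: 17.15
position: [0.4957, 0.1904, 0.0827]
orientation: [-1.371, 1.096, 1.371]
contact_force: [-0.4, 0.9, -0.2]
gripper_width: 0.0514
```

Run:
```python
from go import *
import pickle
s,c=pickle.load(open("w6.pkl","rb"));T=tool(s);A=s["position"]+T@np.array([.09,-.0006,.0341]);A[2]=.064;print(A)
go(A,102.9)
```

```text
[0.4947 0.1918 0.064 ]
t 17.15 pos [0.4957 0.1904 0.0827] F [-0.3914  0.8655 -0.2032] w 0.05138748783830973 yawz 102.71709701477543 tilt [-1.      0.0003 -0.0002]
shift cm [1.8696 0.0592 0.1614]
turn rad -0.0031922593038955505
```

>>> {"api": "apply_moves", "payload": {"steps": [[0.6,[0.8,0.05,0.15],0],[0.6,[0.6,0,0],0],[0.6,[0.4,0,0],0],[0.5,[0,0,0],0],[0.35,[0,0,0],0],[0.25,[0,0,0],0],[0.2,[0,0,0],0],[0.15,[0,0,0],0]]}}

```text
t: 17.82
position: [0.4949, 0.1916, 0.0649]
orientation: [-1.373, 1.097, 1.37]
contact_force: [0.2, -3.5, 2.0]
gripper_width: 0.0144
```

>>> {"api": "apply_moves", "payload": {"force": 80, "steps": [[0,[0,0,0],0],[0,[0,0,0],0],[0,[0,0,0],0],[0,[0,0,0],0]]}}

```text
t: 18.15
position: [0.4949, 0.1917, 0.0649]
orientation: [-1.373, 1.096, 1.37]
contact_force: [-0.3, -5.7, 5.5]
gripper_width: 0.0137
```

```bash
python3 go.py .4947 .1918 .064 102.9; python3 -c "
from bench import *
s=observe();print(s['moment'],s['joints'])"
```

```text
t 18.15 pos [0.4949 0.1917 0.0649] F [-0.2785 -5.7099  5.485 ] w 0.013725266992740065 yawz 102.75066671652596 tilt [-1.     -0.0005 -0.0018]
shift cm [0.0946 0.0171 0.0152]
turn rad -0.002606357479436383
[-0.99336998  0.10294463 -0.09202742] [ 0.23141117  0.48384773 -0.4730917   0.61332491 -0.00181043  0.00886908]
```

```bash
cat > k.py <<'E'
from go import *
s=observe();T=tool(s);print("t %.2f a %.3f Mz %.3f F"%(s["t"],np.radians(102.75)-np.arctan2(T[1,2],T[0,2]),s["moment"][2]),s["contact_force"],s["position"],"w %.4f"%s["gripper_width"])
E
echo
```

```text
(no output)
```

>>> {"api": "apply_moves", "payload": {"steps": [[0,[0,0,-0.05],0.05],[0,[0,0,0],0.05],[0,[0,0,0],0]]}}

```text
t: 18.4
position: [0.4949, 0.1917, 0.065]
orientation: [-1.299, 1.149, 1.297]
contact_force: [-0.8, -3.9, 5.3]
gripper_width: 0.0139
```

```bash
python3 k.py
```

```text
t 18.40 a 0.101 Mz 0.147 F [-0.8161 -3.8603  5.2567] [0.4949 0.1917 0.065 ] w 0.0139
```

>>> {"api": "apply_moves", "payload": {"steps": [[0,[0,0,0],0.05],[0,[0,0,0],0.05],[0,[0,0,0],0]]}}

```text
t: 18.65
position: [0.4949, 0.1917, 0.065]
orientation: [-1.226, 1.199, 1.224]
contact_force: [-0.9, -4.2, 4.7]
gripper_width: 0.0143
```

```bash
python3 k.py
```

```text
t 18.65 a 0.201 Mz 0.034 F [-0.9362 -4.2428  4.7383] [0.4949 0.1917 0.065 ] w 0.0143
```

>>> {"api": "apply_moves", "payload": {"steps": [[0,[0,0,0],0.05],[0,[0,0,0],0.05],[0,[0,0,0],0]]}}

```text
t: 18.9
position: [0.4949, 0.1917, 0.065]
orientation: [-1.152, 1.245, 1.15]
contact_force: [-0.1, -3.7, 5.2]
gripper_width: 0.0138
```

```bash
python3 k.py
```

```text
t 18.90 a 0.301 Mz -0.020 F [-0.0699 -3.7026  5.2271] [0.4949 0.1917 0.065 ] w 0.0138
```

>>> {"api": "apply_moves", "payload": {"steps": [[0,[0,0,0],0.05],[0,[0,0,0],0.05],[0,[0,0,0],0]]}}

```text
t: 19.15
position: [0.495, 0.1917, 0.065]
orientation: [-1.078, 1.288, 1.076]
contact_force: [-0.1, -4.2, 5.2]
gripper_width: 0.0138
```

```bash
python3 k.py
```

```text
t 19.15 a 0.401 Mz 0.094 F [-0.0948 -4.1723  5.1747] [0.495  0.1917 0.065 ] w 0.0138
```

>>> {"api": "apply_moves", "payload": {"steps": [[0,[0,0,0],0.05],[0,[0,0,0],0.05],[0,[0,0,0],0]]}}

```text
t: 19.4
position: [0.495, 0.1917, 0.065]
orientation: [-1.003, 1.328, 1.001]
contact_force: [-0.4, -4.1, 5.9]
gripper_width: 0.0139
```

```bash
python3 k.py
```

```text
t 19.40 a 0.501 Mz 0.203 F [-0.4338 -4.1286  5.8688] [0.495  0.1917 0.065 ] w 0.0139
```

>>> {"api": "apply_moves", "payload": {"steps": [[0,[0,0,0],0.05],[0,[0,0,0],0.05],[0,[0,0,0],0]]}}

```text
t: 19.65
position: [0.495, 0.1918, 0.065]
orientation: [-0.927, 1.364, 0.925]
contact_force: [-0.7, -3.7, 4.9]
gripper_width: 0.0143
```

```bash
python3 k.py
```

```text
t 19.65 a 0.601 Mz 0.015 F [-0.7086 -3.7148  4.8866] [0.495  0.1918 0.065 ] w 0.0143
```

Ripple is clear and the first click passed near 0.39. Continue to the third stop.

>>> {"api": "apply_moves", "payload": {"steps": [[0,[0,0,0],0.05],[0,[0,0,0],0.05],[0,[0,0,0],0]]}}

```text
t: 19.9
position: [0.495, 0.1918, 0.065]
orientation: [-0.851, 1.398, 0.849]
contact_force: [0.0, -4.5, 5.2]
gripper_width: 0.0139
```

```bash
python3 k.py
```

```text
t 19.90 a 0.701 Mz 0.077 F [ 0.0334 -4.5291  5.2171] [0.495  0.1918 0.065 ] w 0.0139
```

>>> {"api": "apply_moves", "payload": {"steps": [[0,[0,0,0],0.05],[0,[0,0,0],0.05],[0,[0,0,0],0]]}}

```text
t: 20.15
position: [0.495, 0.1918, 0.065]
orientation: [-0.774, 1.428, 0.773]
contact_force: [-0.8, -3.4, 5.5]
gripper_width: 0.0137
```

```bash
python3 k.py
```

```text
t 20.15 a 0.801 Mz 0.070 F [-0.7789 -3.4228  5.5275] [0.495  0.1918 0.065 ] w 0.0137
```

>>> {"api": "apply_moves", "payload": {"steps": [[0,[0,0,0],0.05],[0,[0,0,0],0.05],[0,[0,0,0],0]]}}

```text
t: 20.4
position: [0.495, 0.1918, 0.065]
orientation: [-0.697, 1.455, 0.696]
contact_force: [-0.3, -4.0, 4.7]
gripper_width: 0.0141
```

```bash
python3 k.py
```

```text
t 20.40 a 0.901 Mz 0.176 F [-0.3376 -4.0368  4.6928] [0.495  0.1918 0.065 ] w 0.0141
```

>>> {"api": "apply_moves", "payload": {"steps": [[0,[0,0,0],0.05],[0,[0,0,0],0.05],[0,[0,0,0],0]]}}

```text
t: 20.65
position: [0.495, 0.1918, 0.065]
orientation: [-0.62, 1.48, 0.619]
contact_force: [-0.7, -4.1, 4.9]
gripper_width: 0.0136
```

```bash
python3 k.py
```

```text
t 20.65 a 1.001 Mz 0.068 F [-0.6687 -4.1229  4.8879] [0.495  0.1918 0.065 ] w 0.0136
```

>>> {"api": "apply_moves", "payload": {"steps": [[0,[0,0,0],0.05],[0,[0,0,0],0.05],[0,[0,0,0],0]]}}

```text
t: 20.9
position: [0.4951, 0.1918, 0.065]
orientation: [-0.542, 1.501, 0.541]
contact_force: [0.2, -2.7, 5.5]
gripper_width: 0.0137
```

```bash
python3 k.py
```

```text
t 20.90 a 1.101 Mz 0.020 F [ 0.2411 -2.6544  5.5486] [0.4951 0.1918 0.065 ] w 0.0137
```

>>> {"api": "apply_moves", "payload": {"steps": [[0,[0,0,0],0.05],[0,[0,0,0],0.03],[0,[0,0,0],0],[0,[0,0,0],0]]}}

```text
t: 21.23
position: [0.4951, 0.1918, 0.065]
orientation: [-0.482, 1.516, 0.48]
contact_force: [-0.3, -4.2, 5.0]
gripper_width: 0.0136
```

```bash
python3 k.py
python3 - <<'E'
from bench import *
from h import *
import pickle
s=observe();c=camera_info("wrist");a=get_image("wrist");b=get_image("scene");d=get_image("side");cv2.imwrite("pics/wrist7.png",a);pickle.dump((s,c),open("w7.pkl","wb"))
cv2.imwrite("pics/v7.png",np.vstack([cv2.resize(a[60:360,60:500],(660,450)),np.hstack([cv2.resize(b[140:260,230:406],(330,150)),cv2.resize(d[130:270,145:453],(330,150))])]))
E
```

```text
t 21.23 a 1.179 Mz 0.050 F [-0.3108 -4.1918  4.9828] [0.4951 0.1918 0.065 ] w 0.0136
```

View pics/v7.png

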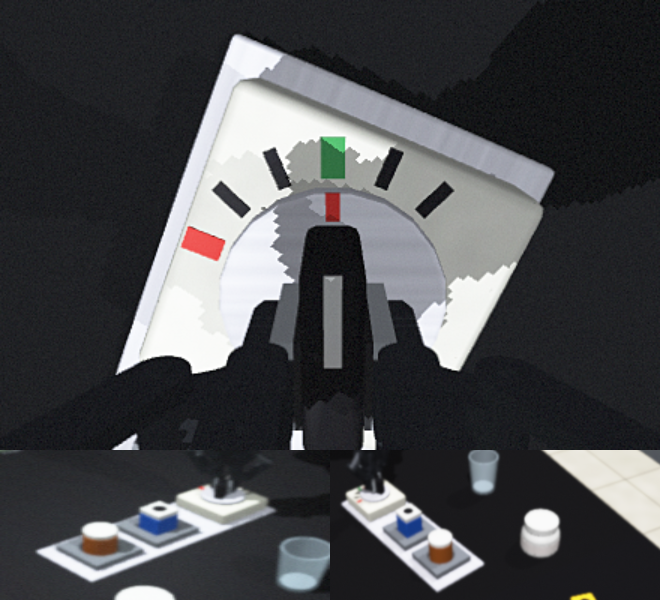

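The knob's red index (333,207) lines up with the green mark (333,157), the fingers still hold the bar, and both parts stand in their nests. Handing in.

```bash
python3 k.py; python3 -c "
from bench import *
print(job_done())"
```

```text
t 21.38 a 1.179 Mz 0.113 F [-0.138  -3.3757  5.4439] [0.495  0.1918 0.065 ] w 0.0143
the job is handed in; nothing more can be done
None
```

I set the amber bottle in the round nest and the blue cassette in the square nest, let go of both, then turned the knob clockwise to the third stop. I handed the job in at 21.4 s of the allowed 72 s, with the gripper still holding the knob.

**Parts:** After release, each part's top appeared within 2 px of where a fully seated part should be. Floor contact came 10 mm above each part's pick height, as it should for the nest floor. Contact forces while lowering stayed under 5 N. The last pictures show both parts upright; nothing I did touched the weight, beaker or jar.

**Knob:** The tool turned 1.179 rad against a target of 1.178, and the knob's index mark lines up with the green mark in the wrist picture. I read the torque only every 0.1 rad and the readings were noisy. The ripple shows the first stop near 0.4 rad and fits the later ones, but it is not a clean click-by-click count.

**Disagreement:** Two views put the nest centres 1–2.5 mm apart. I aimed the bottle between them and set the cassette by the closest view. A steady side load of about 4 N remained on the held knob, well below the limits.

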